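# Screw the stopper back onto the drinks dispenser

### The arm

A 6-joint arm with a two-finger parallel gripper is mounted at the origin on a cart in front of the work surface, level with it; the furniture and walls round the work are solid. World frame = base frame: x ahead of the robot, y to its left, z up, the work surface at z = 0. Lengths are in mm, angles in degrees, forces in N, time in s.
With the tool pointing down it reaches from about 325 to 900 mm from the base axis. Payload 6.1 kg.
Tool frame: the origin (TCP) lies midway between the tips of the shut fingers; the grasp point (between the pads) lies 19 mm behind it (r.grasp_offset is the z of the grasp point in the tool frame, in mm); z points along the fingers, y is the line along which they close (so a half turn about z gives the same grasp; the last joint's range is limited). The gripper opens to 85 mm and grips with 20 to 120 N. Pads are 22 mm wide; open, the fingers measure 114 mm over their backs; the gripper's body (76 mm by 85 mm) begins 54 mm behind the grasp point. The pads swing forward as they close: fully open they stand 13 mm farther back than shut.
Start: joints at [68.52, 12.628, 87.462, -0, 79.91, -7.225], TCP at [153.899, 605.748, 231.3] pointing down, gripper open.
Joint ranges: [-170.65, 170.65], [-52.31, 119.04], [5.05, 147.46], [-71.25, 251.25], [11.57, 151.72], [-153.62, 153.62]. Speed limits (degrees/s): [147.25, 147.25, 172.46, 180, 180, 180].

### API

Orientations are given as [roll, pitch, yaw] about the fixed x, y, z axes, in that order (R = Rz(yaw) Ry(pitch) Rx(roll)).
In Python, from bench import r gives the robot as it stands. The module is installed in compiled form; this text tells all that it offers. Calls block until the motion is done:
- r.move_pose(position, orientation): joint-space move of the TCP to a pose.
- r.servo_line(position, rot=None, velocity=150, contact_N=None): straight line of the TCP; rot=None keeps the orientation; velocity is the mean speed in mm/s. With contact_N (N) it stops when the force on the tool has changed by that much, and returns True; else False.
- r.move_joints(angles): joint-space move.
- r.set_gripper(opening, strength=None): opening from 0.0 (shut) to 1.0 (fully open); strength is the grip in N (None keeps the last); returns when the fingers have stopped.
- r.dwell(seconds).
- r.ik(position, orientation): joint angles nearest the present ones, or None.
- r.snapshot(name): name is "scene" or "top"; returns the picture (480x640x3 uint8, red, green, blue); there is no depth.
- r.get_calibration(name): a dict with "fovy" (degrees; the focal length in pixels is half the picture's height over the tangent of half this angle, whatever the lens; pixels are square), "cx", "cy" (the principal point, pixels), "k1" (the pictures are not rectified: a ray, as slopes to the right and down, at radius r is drawn at 1 + k1 r^2 times it, then the intrinsics apply), "position" and "attitude" of the camera in the world. Camera axes: x right, y down, z forward; pixel columns grow to the right and rows downward; lengths in mm; the calibration is good to about 2 mm. A picture is of the moment at which its call begins. get_calibration takes no time and is no camera call.
A pose or a line that the arm cannot do raises r.MotionError and nothing moves.
- r.finish_job(): hands the job in; it is judged then, once.
Readings, each from a call of its own:
- r.current_clock(): time.
- r.current_joints(): joint angles.
- r.current_qvel(): joint speeds.
- r.current_joint_torque(): joint torques, N m.
- r.current_position(): TCP position.
- r.current_ee_rot(): TCP orientation.
- r.current_ft_force(): force on the tool from outside, world axes, zero at the start.
- r.current_torque(): the same for the moment, N m.
- r.current_grip_width(): opening from 0.0 (shut) to 1.0 (fully open).
- r.current_grasp_force(): force on a finger pad.
Only numpy, scipy, OpenCV 4.12 (cv2) and the standard library are available. Lean on these libraries where they do the work, as an engineer would, in place of code of your own. Each camera call takes 0.05 s, during which the arm holds its last target. There are 200 camera calls.

### The job

Close the drinks dispenser: take its stopper by the ribbed knob, set it on the neck, and with light pressure turn it backwards (anticlockwise) until you feel it drop into the start of the thread. Then screw it forwards (clockwise) until it comes up firm, fully home on its seal, and no further: nothing in the neck may be forced. Let go, and leave the mug, jar, flask and beaker standing where they are.

Things in the scene. Friction and masses are not known exactly. Their poses are not given: they have to be found in the camera images.
- mouth (a point): centre of the open neck, level with its flat rim, of the steel drinks dispenser (128 mm wide, rim 200 mm above the worktop, tap in front; heavy, stands fixed), z up. Bore 48 mm; three thread entries, 11 mm long and 120 deg apart, notched 7 mm into the rim from the bore. Where round the neck they lie differs each time and is not given by these axes.
- stopper_grip (a point): axis of the stopper's ribbed round knob (43 mm across, 36 mm high, black), 53.5 mm above the stopper's foot, 22 mm above the flange below the knob (66 mm wide) and 14 mm below the knob's top; z up along its axis. The stopper (67 mm high, 0.2-0.33 kg) stands loose on the worktop, knob up. A grip of 30 to 60 N turns it without slipping.
- stopper_lugs (a point): point on the stopper's axis at the height of its three lugs, 14 mm above its foot, 39.5 mm below stopper_grip. The lugs are round, 5 mm thick, 120 deg apart, and stick out of the 44 mm wide plug to a radius of 28.5 mm. Height of this point over the mouth: +2.5 mm when the lugs lie on the rim, -6 mm when dropped into the entries, -8.6 mm fully home.
- dispenser: origin under its centre, tap at -x. Behind each thread entry a blunt thread end stands 3 mm proud of the rim: lugs turned forwards over the rim butt on it; turned backwards (anticlockwise, at most 110 deg) they drop in. If they land leaning on it, ease forwards a little. Then 70 to 83 deg clockwise draw the stopper 2.6 mm onto a soft seal (5 N/mm), to a firm stop, under 0.3 N m on the way; over 0.5 N m at the stop, or 50 N of pressure, is forcing it.
- mug: white mug, 78 mm wide, 102 mm high, with a handle; origin under its centre; bystander
- jar: small clear jar with a screw lid, 60 mm wide, 80 mm high; origin under its centre; bystander
- flask: pale drinking flask, 73 mm wide, 207 mm high; origin under its centre; bystander
- beaker: clear tapered measuring beaker, 82 mm wide, 152 mm high; origin under its centre; bystander

How it is judged (in metres and radians):
On the way, in this order (a step that is already met when the one before it is completed fails the run):
1. the stopper stands in the neck, still on or above the rim (horizontal distance between stopper_lugs and mouth below 0.006 m and z of stopper_lugs in the frame of mouth between 0 and 0.03 m), for 0.05 s.
2. its lugs have dropped into the entries of the thread (horizontal distance between stopper_lugs and mouth below 0.004 m and angle between stopper_lugs's own z axis and vertical below 0.08 rad and z of stopper_lugs in the frame of mouth below -0.004 m), for 0.1 s.
At the end, for the whole second after the job is handed in: The stopper is screwed home: its lugs 8 mm or more below the rim (that is, within about 7 deg of the stop, the seal squeezed and holding it), centred on the mouth within 4 mm, upright within 0.06 rad, at rest and let go (horizontal distance between stopper_lugs and mouth below 0.004 m and angle between stopper_lugs's own z axis and vertical below 0.06 rad and z of stopper_lugs in the frame of mouth below -0.008 m and linear speed of stopper below 0.01 m/s); the robot touches nothing.
It fails at once if the stopper was forced in the neck (contact force between stopper and dispenser above 75 N).
It fails at once if the mug was moved (distance of mug from where it was at the start of the episode above 0.03 m).
It fails at once if the jar was moved (distance of jar from where it was at the start of the episode above 0.03 m).
It fails at once if the flask was moved (distance of flask from where it was at the start of the episode above 0.03 m).
It fails at once if the beaker was moved (distance of beaker from where it was at the start of the episode above 0.03 m).
It also fails if it takes over 72 s, if anything falls off the work surface, if the arm or the gripper's body presses on something with over 40 N, if the wrist force passes 120 N, or if a joint passes its speed limit or range.

## Working session

There is one attempt and no reset: what is moved stays moved. The work goes in short steps, each a Python script; the robot and the scene stay as the last script left them, time stands still between calls to the robot, and variables do not carry over. Pictures are saved under pics/ and viewed, at most 10 in all, crops included, and the job is handed in when it is done.

```bash
mkdir -p pics; python3 - <<'E'
from bench import r
import cv2
for n in("scene","top"):
    print(n,r.get_calibration(n)); cv2.imwrite(f"pics/{n}0.png",r.snapshot(n)[:,:,::-1])
print(r.grasp_offset,r.current_clock(),r.current_ee_rot())
E
```

```text
scene {'fovy': 50.63009203735203, 'cx': 320.16153125501046, 'cy': 242.8769313705048, 'k1': -0.12735822188527632, 'position': array([  59.66925065, -491.81794446,  897.46438384]), 'attitude': array([-139.59911488,   -0.62284971,  -40.92440054])}
top {'fovy': 56.52979625445614, 'cx': 312.96453815427174, 'cy': 240.59824373821849, 'k1': 0.012568762482076407, 'position': array([ 88.36659293,  88.65056764, 914.92294557]), 'attitude': array([-1.51961226e+02, -1.11905407e-01, -1.05075821e+02])}
-18.700000000000003 0.1 [-1.79896420e+02 -1.18258971e-02  1.65744566e+02]
```

View pics/scene0.png

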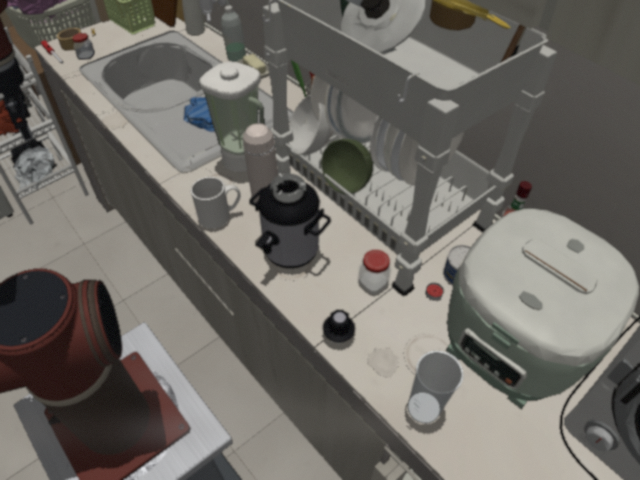

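View pics/top0.png

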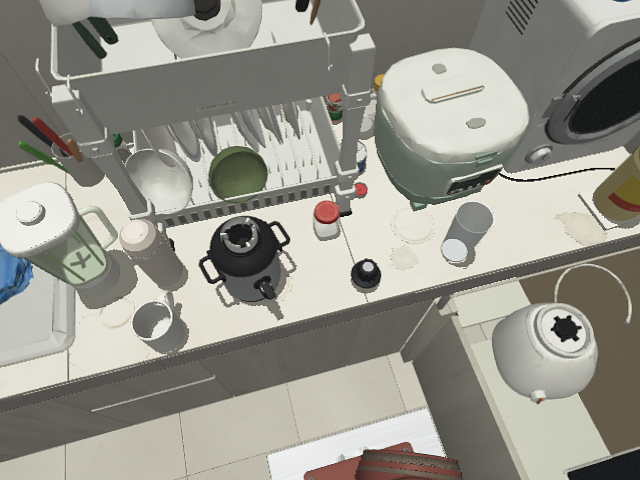

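The black/steel dispenser's neck is at about (241,236) in the top view and (288,190) in the scene view. The stopper's knob is at (367,268) in top and (340,320) in scene. I'll zoom in on both.

```bash
cat > h.py <<'E'
import numpy as np, cv2
from scipy.spatial.transform import Rotation as R
from bench import r
def cam(n):
    c=r.get_calibration(n); f=240/np.tan(np.radians(c['fovy']/2))
    return c,f,R.from_euler('xyz',c['attitude'],degrees=True).as_matrix()
def ray(n,u,v):
    c,f,M=cam(n); d=np.array([(u-c['cx'])/f,(v-c['cy'])/f]); s=d.copy()
    for _ in range(20): s=d/(1+c['k1']*(s@s))
    return c['position'],M@np.array([s[0],s[1],1])
def at(n,u,v,z):
    p,d=ray(n,u,v); return p+d*(z-p[2])/d[2]
def proj(n,P):
    c,f,M=cam(n); q=(np.atleast_2d(P)-c['position'])@M; s=q[:,:2]/q[:,2:]
    s=s*(1+c['k1']*(s**2).sum(1,keepdims=True)); return s*f+[c['cx'],c['cy']]
def circ(c,rad,z,k=24):
    a=np.linspace(0,2*np.pi,k,endpoint=False); return np.c_[c[0]+rad*np.cos(a),c[1]+rad*np.sin(a),np.full(k,z)]
E
python3 - <<'E'
from h import *
def tri(a,b):
    p,d=ray('scene',*a);q,e=ray('top',*b)
    s=np.linalg.lstsq(np.c_[d,-e],q-p,rcond=None)[0]; return p+d*s[0],q+e*s[1]
print(tri((288,190),(241,236)),tri((340,318),(368,267)))
print(at('top',241,236,200),at('scene',288,190,200),at('top',368,267,67),at('scene',340,318,67),at('top',566,328,200))
ims=[]
for n,(u,v) in [('top',(241,240)),('top',(367,272)),('scene',(288,200)),('scene',(340,325))]:
    i=cv2.imread(f'pics/{n}0.png')[v-30:v+30,u-40:u+40]; ims.append(cv2.resize(i,(400,300),interpolation=cv2.INTER_CUBIC))
cv2.imwrite('pics/c1.png',np.vstack([np.hstack(ims[:2]),np.hstack(ims[2:])]))
E
```

```text
(array([507.81883322, 113.2352113 , 180.92979397]), array([509.28703214, 113.14231052, 181.7696178 ])) (array([ 438.50325072, -127.36242802,   58.59689422]), array([ 437.55196202, -127.30142868,   58.19379247]))
[498.82054417 112.5333058  200.        ] [495.89155854  97.13202731 200.        ] [ 433.96273103 -125.08168619   67.        ] [ 434.70839371 -131.01325284   67.        ] [ 191.57619613 -369.95624167  200.        ]
```

View pics/c1.png

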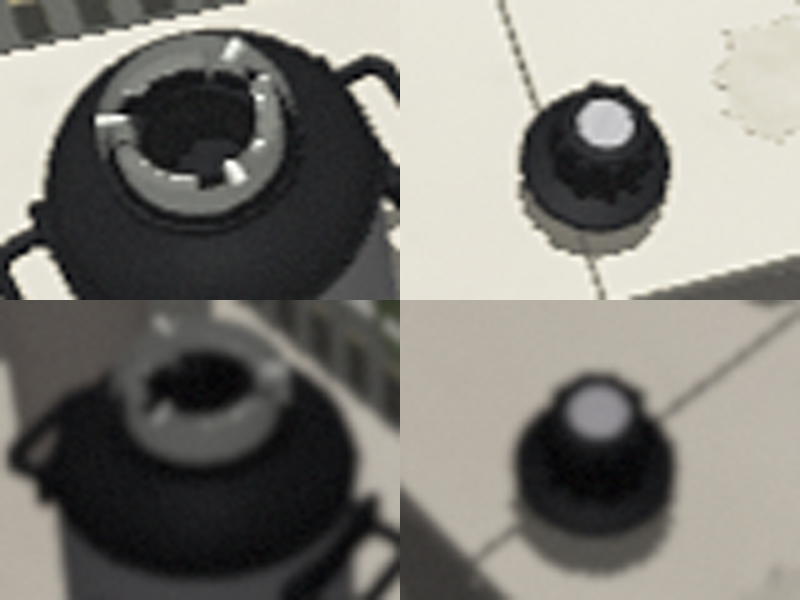

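```bash
python3 - <<'E'
from h import *
def tri(a,b):
    p,d=ray('scene',*a);q,e=ray('top',*b)
    s=np.linalg.lstsq(np.c_[d,-e],q-p,rcond=None)[0]; return (p+d*s[0]+q+e*s[1])/2
for n,a,b in [('blender',(229,70),(30,212)),('flask',(258,132),(138,230)),('mouth',(288.2,186.2),(240.4,235.6)),('jar',(376,258),(327,212)),('mug',(210,185),(155,318))]:
    print(n,tri(a,b).round())
yaw0=r.current_ee_rot()[2]
for az_yaw in range(-180,181,30):
    j=r.ik([434.5,-127,150],[180,0,az_yaw]); k=r.ik([498,110,300],[180,0,az_yaw])
    print(az_yaw, None if j is None else j.round(0), None if k is None else k.round(0))
E
```

```text
blender [597. 443. 272.]
flask [565. 294. 194.]
mouth [508. 114. 190.]
jar [582. -78.  78.]
mug [426. 304. 106.]
-180 [ -26.   -7.  117.    0.   70. -116.] [  4.  -5.  99.   0.  86. -86.]
-150 [ -26.   -7.  117.    0.   70. -146.] [   4.   -5.   99.    0.   86. -116.]
-120 None [   4.   -5.   99.    0.   86. -146.]
-90 None None
-60 [-26.  -7. 117.  -0.  70. 124.] [  4.  -5.  99.  -0.  86. 154.]
-30 [-26.  -7. 117.  -0.  70.  94.] [  4.  -5.  99.  -0.  86. 124.]
0 [-26.  -7. 117.  -0.  70.  64.] [ 4. -5. 99. -0. 86. 94.]
30 [-26.  -7. 117.  -0.  70.  34.] [ 4. -5. 99. -0. 86. 64.]
60 [-26.  -7. 117.  -0.  70.   4.] [ 4. -5. 99. -0. 86. 34.]
90 [-26.  -7. 117.   0.  70. -26.] [ 4. -5. 99. -0. 86.  4.]
120 [-26.  -7. 117.   0.  70. -56.] [  4.  -5.  99.   0.  86. -26.]
150 [-26.  -7. 117.   0.  70. -86.] [  4.  -5.  99.   0.  86. -56.]
180 [ -26.   -7.  117.    0.   70. -116.] [  4.  -5.  99.   0.  86. -86.]
```

```bash
python3 - <<'E'
from h import *
r.move_pose([105,420,340],[180,0,150]); print(r.current_clock())
X,Y=434.5,-127.5
r.move_pose([X,Y,150],[180,0,150]); print(r.current_clock())
for n in("scene","top"): cv2.imwrite(f"pics/{n}1.png",r.snapshot(n)[:,:,::-1])
ims=[]
for n in('scene','top'):
    print(n,proj(n,[X,Y,150]))
    u,v=np.int32(proj(n,[X,Y,80])[0])
    ims.append(cv2.resize(cv2.imread(f'pics/{n}1.png')[v-60:v+60,u-50:u+50],(400,480),interpolation=cv2.INTER_CUBIC)); print(u-50,v-60)
cv2.imwrite('pics/c2.png',np.hstack(ims))
E
```

```text
0.9833
3.3583
scene [[340.51158792 292.10301785]]
288 253
top [[373.88512006 248.42743005]]
319 203
```

View pics/c2.png

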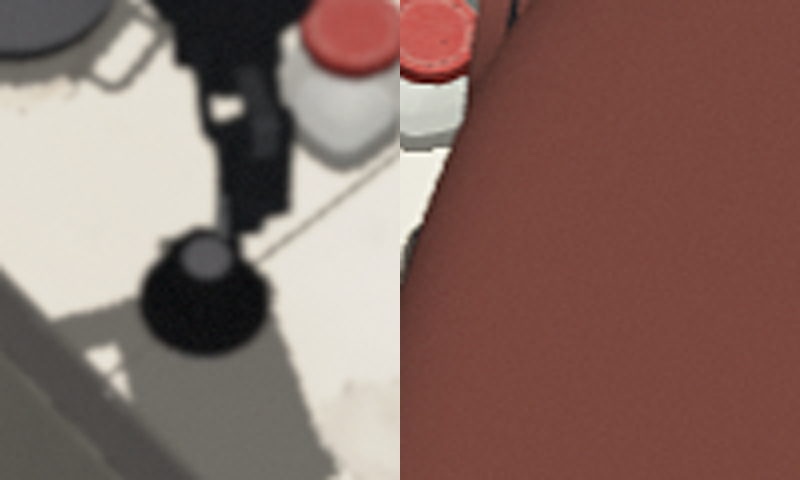

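The scene view shows the near finger tip at about (351,309), close above the stopper at (340,318). The arm hides the top view. I'll descend and centre the stopper with two grips at right angles.

```bash
python3 - <<'E'
from h import *
X,Y=434.5,-127.5
print(proj('scene',[X-21,Y-36.5,163]))
print(r.servo_line([X,Y,36],contact_N=5),r.current_position(),r.current_ft_force())
r.set_gripper(0,20); print('g1',r.current_grip_width(),r.current_grasp_force(),r.current_clock(),r.current_position())
r.set_gripper(1.0)
r.servo_line([X,Y,90],velocity=200)
r.move_pose([X,Y,90],[180,0,60])
print(r.servo_line([X,Y,36],contact_N=5))
r.set_gripper(0,45); print('g2',r.current_grip_width(),r.current_grasp_force(),r.current_clock(),r.current_position(),r.current_ft_force())
cv2.imwrite("pics/s2.png",r.snapshot('scene')[230:390,240:440,::-1])
E
python3 -c "
import cv2;i=cv2.imread('pics/s2.png');cv2.imwrite('pics/s2b.png',cv2.resize(i,(700,560)))"
```

```text
[[346.10484606 307.55949106]]
False [ 435.16406048 -127.74403133   36.72328167] [-0.63574335  0.62270449  0.22976226]
g1 0.49307345328796304 22.76818424463272 4.8333 [ 435.19339064 -127.81202079   36.76909228]
False
g2 0.49506559261099975 45.01405119895935 8.1333 [ 435.22766768 -127.84326379   37.07090164] [-0.75819967  0.88933107  6.57047159]
```

View pics/s2b.png

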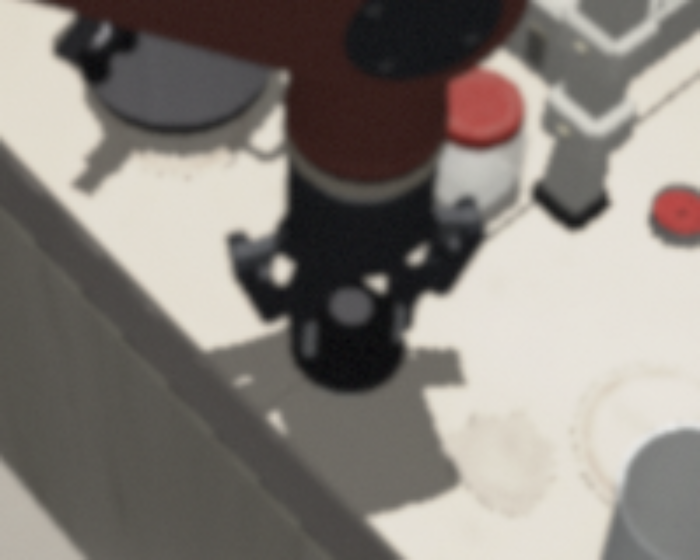

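The grip is good: 42 mm wide with the knob between the pads. Knob top is at (340.6,317.4) in scene, so averaging the two cameras matches the true axis. I'll overlay the mouth hypothesis on the first pictures.

```bash
python3 - <<'E'
from h import *
bt=proj('top',[435.2,-127.8,67])[0]-[368,266.7]; bs=proj('scene',[435.2,-127.8,67])[0]-[340.2,317.4]
print('bias',bt,bs)
a,b=at('top',240.5+bt[0],235.8+bt[1],200),at('scene',288.2+bs[0],186.2+bs[1],200); print(a,b)
C=(a+b)/2; print(C)
ims=[]
for n,b,(u,v) in [('top',bt,(241,238)),('scene',bs,(288,192))]:
    i=cv2.imread(f'pics/{n}0.png')[v-30:v+30,u-25:u+25]; i=cv2.resize(i,(400,480),interpolation=cv2.INTER_CUBIC)
    i=cv2.convertScaleAbs(i,alpha=1.5,beta=20)
    for rad,col in((24,(0,255,0)),(31,(0,0,255))):
        for q in (proj(n,circ(C,rad,200,60))-b-[u-25,v-30])*8+4: cv2.circle(i,np.int32(q),1,col,-1)
    ims.append(i)
cv2.imwrite('pics/c3.png',np.hstack(ims))
E
```

```text
bias [ 1.04993984 -0.52797858] [-1.13756456 -0.62665281]
[500.05190883 111.28193086 200.        ] [502.43250234 108.36690039 200.        ]
[501.24220559 109.82441562 200.        ]
```

View pics/c3.png

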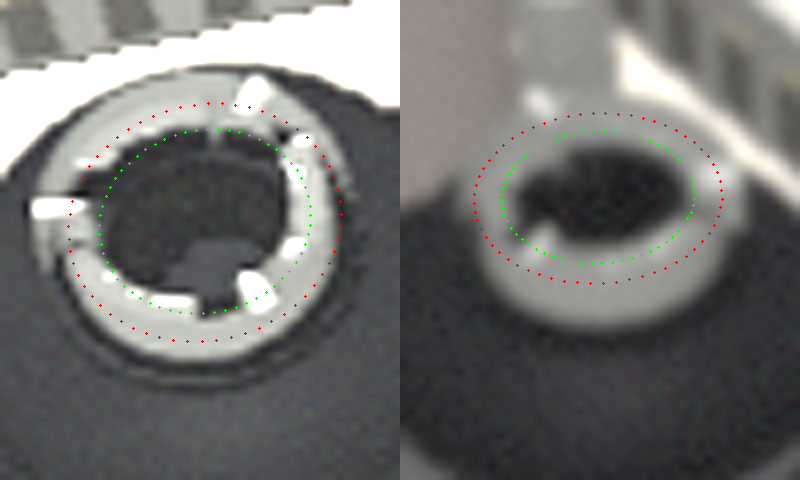

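```bash
python3 - <<'E'
from h import *
P=r.current_position()
r.servo_line([P[0],P[1],285],velocity=250)
C=[502.3,111.5]
r.move_pose([*C,275],[180,0,60])
r.dwell(.2); print('base',r.current_ft_force(),r.current_torque(),r.current_grip_width())
print(r.servo_line([*C,243],velocity=60)); print(r.current_position())
c=r.servo_line([*C,224],velocity=20,contact_N=4)
print(c,r.current_position(),r.current_ft_force(),r.current_torque(),r.current_joints(),r.current_clock())
i=r.snapshot('scene')[:,:,::-1]; j=r.snapshot('top')[:,:,::-1]
cv2.imwrite('pics/c4.png',np.hstack([cv2.resize(i[130:250,240:340],(400,480)),cv2.resize(j[180:300,190:290],(400,480))]))
E
```

```text
base [ 0.03091148 -0.11883742 -2.03940795] [-0.04567426 -0.03255076 -0.02636166] 0.48773213966019807
False
[502.31118753 111.57424563 242.95179718]
True [502.77879979 111.60590433 232.484075  ] [ 1.90121542 -0.07442962 -0.6058378 ] [ 0.00722887 -0.42466313  0.0408383 ] [ 3.72917821e+00 -2.66394941e+00  1.03656138e+02  1.19965308e-02
  7.89317293e+01  3.37288670e+01] 11.8
```

View pics/c4.png

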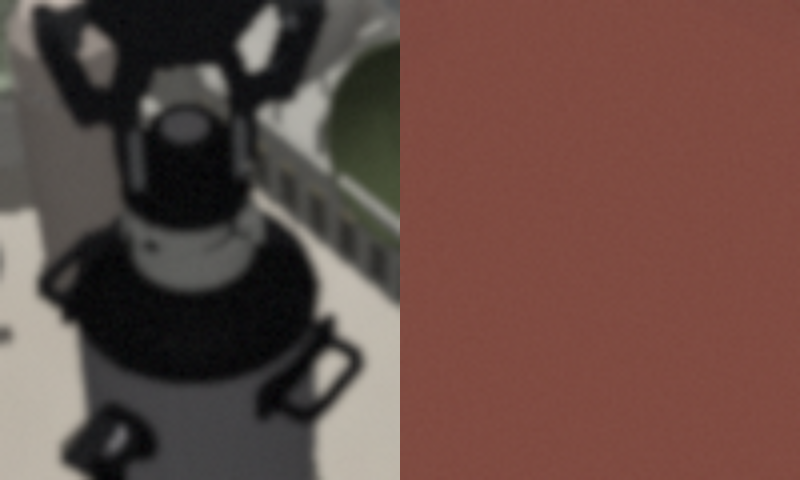

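The stopper is entering the neck: contact came 4.5 mm below the rim with Fx +1.9 N, so it sits too far towards −x. I'll go down with compliant lateral correction.

```bash
cat >> h.py <<'E'
B=np.array([0.03,-0.12,-2.04])
def F(n=3):
    s=[]
    for _ in range(n): s.append(r.current_ft_force()); r.dwell(0.02)
    return np.mean(s,0)-B
E
python3 - <<'E'
from h import *
p=np.array([502.6,111.6,232.5])
for k in range(30):
    f=F()
    print(k,p.round(1),r.current_position().round(2),f.round(1),r.current_clock())
    p[:2]+=np.clip(0.35*f[:2],-.8,.8)
    if f[2]<4: p[2]-=0.9
    if f[2]>5 and np.hypot(*f[:2])<2.0: break
    if p[2]<223: break
    r.servo_line(p,velocity=20)
print(r.current_torque())
E
```

```text
0 [502.6 111.6 232.5] [502.89 111.52 231.99] [4.2 0.9 2.1] 11.95
1 [503.4 111.9 231.6] [503.25 111.82 231.24] [ 2.8 -0.5  0.2] 12.25
2 [504.2 111.7 230.7] [503.53 111.78 230.08] [ 0.2  0.5 -0.8] 12.55
3 [504.3 111.9 229.8] [504.14 111.95 229.69] [ 0.6 -0.2  0.6] 12.85
4 [504.5 111.8 228.9] [504.45 111.83 228.85] [ 0.   0.3 -0.2] 13.15
5 [504.5 112.  228. ] [504.62 111.93 228.26] [-0.4 -0.4  1.8] 13.45
6 [504.4 111.8 227.1] [504.7  111.87 227.83] [-1.4 -0.4  6.1] 13.75
[ 0.01308864  0.23881164 -0.03068338]
```

Contact is at lugs +4.7 mm with a lean, which suggests they landed on the proud thread ends. I'll ease forwards in small steps and watch force and height.

```bash
cat >> h.py <<'E'
def step(p,yaw,v=20):
    """go to p at yaw, report force (bias removed), moment, height"""
    r.servo_line(p,rot=[180,0,(yaw+180)%360-180],velocity=v)
    f=F(2); return f,r.current_torque()[2],r.current_position(),r.current_clock()
E
python3 - <<'E'
from h import *
p=np.array([504.4,111.8,227.1]); yaw=60
for k in range(8):
    yaw-=3
    f,t,q,c=step(p,yaw)
    print(yaw,p.round(1),q.round(2),f.round(1),round(t,3),r.current_ee_rot()[2].round(1),r.current_torque()[:2].round(2),c)
    if abs(t)>0.3: break
    p[:2]+=np.clip(0.2*f[:2],-.4,.4)
    if f[2]<4: p[2]-=0.5
    if f[2]>8: p[2]+=0.3
    if q[2]<226: break
E
```

```text
57 [504.4 111.8 227.1] [504.61 111.74 226.88] [ 1.7 -0.3  1.8] -0.125 57.1 [-0.07 -0.31] 14.0333
54 [504.7 111.7 226.6] [504.43 111.7  226.03] [ 0.6 -0.1 -0.6] -0.007 54.1 [ 0.   -0.08] 14.3167
51 [504.9 111.7 226.1] [504.61 111.72 225.84] [ 0.   0.4 -0.3] 0.044 51.1 [-0.04 -0.01] 14.6
```

```bash
python3 - <<'E'
from h import *
p=np.array([504.9,111.7,226.1]); yaw=51
for k in range(20):
    f,t,q,c=step(p,yaw,15)
    print(p.round(1),q.round(2),f.round(1),round(t,3),r.current_torque()[:2].round(2),c)
    if f[2]>5: break
    p[:2]+=np.clip(0.2*f[:2],-.4,.4); p[2]-=0.7
    if p[2]<214: break
E
```

```text
[504.9 111.7 226.1] [504.88 111.74 226.11] [0.3 0.2 0.1] -0.01 [0.06 0.02] 14.8833
[505.  111.7 225.4] [504.9  111.73 225.33] [-0.  -0.1 -0.2] -0.004 [0.02 0.04] 15.1667
[505.  111.7 224.7] [504.9  111.71 224.63] [ 0.4  0.5 -0.3] -0.021 [-0.03  0.04] 15.45
[505.  111.8 224. ] [504.99 111.83 223.93] [-0.3 -0.2 -0.1] 0.009 [-0.   -0.01] 15.7333
[505.  111.8 223.3] [504.93 111.79 223.25] [ 0.2 -0.1 -0.2] 0.043 [ 0.02 -0.02] 16.0167
[505.  111.8 222.6] [505.   111.74 222.57] [ 0.1  0.3 -0.4] -0.011 [0.02 0.  ] 16.3
[505.  111.8 221.9] [505.01 111.82 221.85] [-0.2 -0.2 -0.9] 0.022 [0.01 0.  ] 16.5833
[505.  111.8 221.2] [504.96 111.77 221.15] [0.3 0.1 0. ] -0.003 [-0.  0.] 16.8667
[505.  111.8 220.5] [504.99 111.8  220.46] [0.5 0.1 0. ] -0.019 [-0. -0.] 17.15
[505.1 111.8 219.8] [505.1  111.84 219.73] [-0.4  0.2 -0.2] 0.031 [-0.01  0.02] 17.4333
[505.1 111.9 219.1] [505.05 111.86 219.08] [-0.2 -0.   0.4] 0.041 [0.   0.02] 17.7167
[505.  111.9 218.4] [504.96 111.85 218.34] [-0.   0.5  0. ] -0.012 [0.   0.01] 18.0
[505.  112.  217.7] [504.97 111.96 217.65] [ 0.3  0.2 -0.3] 0.023 [-0.04  0.03] 18.2833
[505.1 112.  217. ] [505.14 111.99 217.05] [-0.4 -0.2 -0.6] -0.048 [-0.02 -0.03] 18.5667
[505.  112.  216.3] [505.16 112.02 216.64] [-0.4  0.2  2.4] 0.019 [ 0.04 -0.01] 18.85
[504.9 112.  215.6] [505.17 112.03 216.09] [-1.1  0.   4.8] 0.005 [0.03 0.02] 19.1333
[504.7 112.  214.9] [505.12 112.03 215.51] [-0.2  0.5  6.7] 0.014 [-0.06 -0.02] 19.4167
```

The lugs have dropped in, about −6.4 mm. Now I'll screw clockwise.

```bash
python3 - <<'E'
from h import *
p=np.array([504.9,112.0,215.2]); yaw=51; a=0
while a<90:
    d=4 if a<64 else 1.5
    a+=d; yaw-=d
    f,t,q,c=step(p,yaw)
    t2=r.current_torque()[2]
    print(a,p.round(1),q.round(2),f.round(1),round(t,3),round(t2,3),r.current_ee_rot()[2].round(1),round(c,1))
    if min(t,t2)>0.33 or np.abs(f).max()>25: break
    p[:2]+=np.clip(0.15*f[:2],-.3,.3)
    p[2]+=np.clip(0.08*(f[2]-4),-.4,.4)-0.033*d
print(r.current_grip_width(),r.current_joints()[5])
E
```

```text
4 [504.9 112.  215.2] [505.29 112.03 215.56] [0.5 0.2 6.2] -0.042 -0.042 47.1 19.7
8 [505.  112.  215.2] [505.28 112.03 215.48] [1.4 0.5 6.9] -0.011 -0.011 43.2 20.0
12 [505.2 112.1 215.3] [505.34 112.08 215.47] [1.2 0.7 7.5] -0.06 -0.06 39.2 20.3
16 [505.4 112.2 215.5] [505.42 112.14 215.55] [1.3 0.3 6.8] 0.051 0.051 35.2 20.6
20 [505.6 112.3 215.6] [505.51 112.2  215.53] [1.5 0.  6.6] -0.01 -0.01 31.2 20.8
24 [505.8 112.3 215.7] [505.66 112.25 215.57] [1.1 0.2 7.3] -0.061 -0.061 27.2 21.1
28 [505.9 112.3 215.8] [505.8  112.25 215.65] [0.9 0.3 6.2] -0.067 -0.067 23.2 21.4
32 [506.1 112.3 215.8] [505.9  112.34 215.71] [0.1 0.6 5.6] 0.023 0.023 19.2 21.7
36 [506.1 112.4 215.8] [505.91 112.49 215.7 ] [-0.5  0.6  6.6] -0.038 -0.038 15.2 22.0
40 [506.  112.5 215.9] [505.85 112.57 215.77] [0.3 1.  6.1] 0.041 0.041 11.2 22.2
44 [506.1 112.7 215.9] [505.85 112.73 215.8 ] [-1.2  1.4  6.1] -0.047 -0.047 7.2 22.5
48 [505.9 112.9 216. ] [505.78 112.86 215.87] [-0.5  1.1  5.5] 0.003 0.003 3.2 22.8
52 [505.8 113.  216. ] [505.69 112.92 215.78] [-0.5  0.9  4.3] -0.054 -0.054 -0.8 23.1
56 [505.7 11
[... 731 characters left out ...]
214.62] [-1.7  0.1  4.4] -0.012 -0.012 -22.0 25.6
74.5 [505.2 113.5 214.6] [505.26 113.51 214.56] [0.3 0.7 2.7] 0.014 0.014 -23.5 25.9
76.0 [505.3 113.6 214.4] [505.2  113.56 214.41] [-0.7 -0.1  3.8] 0.029 0.029 -25.0 26.2
77.5 [505.2 113.6 214.4] [505.14 113.59 214.36] [-0.9  0.4  3.7] -0.016 -0.016 -26.5 26.5
79.0 [505.  113.7 214.3] [505.08 113.67 214.29] [0.2 0.8 3.2] 0.017 0.017 -28.0 26.8
80.5 [505.  113.8 214.2] [504.89 113.74 214.3 ] [-1.5 -0.4  5.1] 0.107 0.107 -29.4 27.1
82.0 [504.8 113.7 214.2] [504.59 113.7  214.25] [-3.  -0.7  6. ] 0.321 0.321 -30.9 27.4
83.5 [504.5 113.6 214.3] [504.33 113.8  214.24] [-3.   0.3  5.3] 0.872 0.872 -32.4 27.6
0.49014595507339814 126.37431138833145
```

The firm stop came at about 82°. The last step overshot to 0.87 N·m, so I'll ease back to relieve it, then release and check.

```bash
python3 - <<'E'
from h import *
p=np.array([504.7,113.7,214.3])
print(step(p,-30.8)); print(r.current_torque())
r.set_gripper(1.0); print(r.current_grip_width(),r.current_ft_force())
q=r.current_position(); r.servo_line([q[0],q[1],300],velocity=100)
r.move_pose([430,-60,350],[180,0,60]); r.dwell(.3)
i=r.snapshot('scene')[:,:,::-1]; j=r.snapshot('top')[:,:,::-1]
cv2.imwrite('pics/c5.png',np.hstack([cv2.resize(i[130:250,240:340],(400,480)),cv2.resize(j[180:300,190:290],(400,480))]))
for n in('scene','top'): print(proj(n,[504.8,113.2,245]))
print(r.current_clock(),r.current_ft_force())
E
```

```text
(array([-4.60878569,  0.7170221 ,  6.06183792]), np.float64(0.2649853342749688), array([504.51830842, 113.73391183, 214.33434058]), 27.9167)
[-0.34953602  0.91523603  0.26498533]
1.0016345108943419 [ 0.25677143  0.96292398 -0.56351868]
[[285.60757712 166.77867716]]
[[236.34695603 220.78259643]]
31.55 [ 0.49752305 -0.38012757  0.46005362]
```

View pics/c5.png

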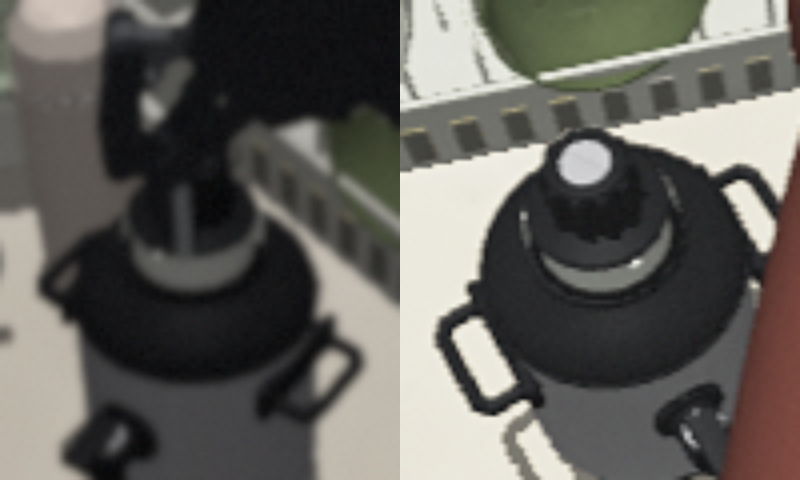

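The stopper is seated upright. Its knob top is at (236,220) in top, against (236.3,220.8) predicted, and the gripper is clear. I'm handing it in.

```bash
python3 -c "
from bench import r
print(r.finish_job())"
```

```text
the job is handed in; nothing more can be done
None
```

The stopper is screwed home (lugs about 8.8 mm below the rim), let go and handed in, no verdict shown; the lugs landed leaning on the thread ends, so they dropped in on a forward ease with no backward turn, and at the stop torque briefly hit 0.87 N·m, over your 0.5 N·m forcing limit, before I eased back.

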